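Put the seasonings back with their own kind after cooking

ROBOT

A 6-joint arm with a two-finger parallel gripper is mounted at the origin on a cart in front of the work surface, level with it; the furniture and walls round the work are solid. World frame = base frame: x ahead of the robot, y to its left, z up, the work surface at z = 0. Lengths are in mm, angles in rad, forces in N, time in s.
With the tool pointing down it reaches from about 325 to 925 mm from the base axis. Payload 3.1 kg.
Tool frame: the origin (TCP) lies midway between the tips of the shut fingers; the grasp point (between the pads) lies 19 mm behind it; z points along the fingers, y is the line along which they close (so a half turn about z gives the same grasp; the last joint's range is limited). The gripper opens to 85 mm and grips with 20 to 120 N. Pads are 22 mm wide; open, the fingers measure 114 mm over their backs; the gripper's body (76 mm by 85 mm) begins 54 mm behind the grasp point. The pads swing forward as they close: fully open they stand 13 mm farther back than shut.
Start: joints at [-1.395, 0.217, 1.613, -0, 1.311, -0.112], TCP at [177.423, -599.3, 231.3] pointing down, gripper open.
Joint ranges: [-2.75, 2.75], [-0.78, 2.1], [0.31, 2.55], [-1.13, 4.27], [0.13, 2.63], [-2.58, 2.58]. Speed limits (rad/s): [2.79, 2.79, 3.14, 3.14, 3.14, 3.14].

INTERFACE

Orientations are given as a unit quaternion [x, y, z, w].
In Python, from rig import arm gives the robot as it stands. Calls block until the motion is done:
- arm.reach(position, orientation): joint-space move of the TCP to a pose.
- arm.move_linear(position, feed=150, rot=None): straight line of the TCP; rot=None keeps the orientation; feed is the mean speed in mm/s.
- arm.movej(angles): joint-space move.
- arm.grip(opening, f_grip=None): finger opening in mm; f_grip is the grip in N (None keeps the last); returns when the fingers have stopped.
- arm.pause(seconds).
- arm.inverse_kinematics(position, orientation): joint angles nearest the present ones, or None.
- arm.camera(name): name is "side" or "top"; returns a dict with "frame" (480x640x3 uint8, red, green, blue), "intrinsics" (3x3 intrinsics, pixels), "R" (3x3) and "t" (3): a world point X has camera coordinates R X + t. Camera axes: x right, y down, z forward; pixel columns grow to the right and rows downward; lengths in mm; the calibration is good to about 2 mm. A picture is of the moment at which its call begins. There is no depth.
A pose or a line that the arm cannot do raises arm.PlanningError and nothing moves.
- arm.finish_job(): hands the job in; it is judged then, once.
Readings, each from a call of its own:
- arm.get_time(): time.
- arm.get_joint_positions(): joint angles.
- arm.get_joint_velocities(): joint speeds.
- arm.get_joint_torque(): joint torques, N m.
- arm.get_ee_pos(): TCP position.
- arm.get_tcp_rot(): TCP orientation.
- arm.get_ft_force(): force on the tool from outside, world axes, zero at the start.
- arm.get_torque(): the same for the moment, N m.
- arm.get_opening(): finger opening in mm.
- arm.get_grasp_force(): force on a finger pad.
Only numpy, scipy, OpenCV 4.12 (cv2) and the standard library are available. Lean on these libraries where they do the work, as an engineer would, in place of code of your own. Each camera call takes 0.05 s, during which the arm holds its last target. There are 200 camera calls.

TASK

Put away the seasonings left standing on the table after cooking. The loose spice jar with the dark, nearly black lid goes into the empty bay of the wooden caddy beside the other dark-lidded jar, the loose one with the yellow lid into the empty bay beside the other yellow-lidded jar, the tall pepper grinder into the empty bay of the white cruet tray beside the salt shaker, and the garlic bulb that lies with them into the terracotta bowl. The jars and the grinder are glass: stand them upright, set them down rather than dropping them, knock none over, and leave the two jars already put away standing in their bays.

Things in the scene. Friction and masses are not known exactly. Their poses are not given: they have to be found in the camera images.
- dark_jar: Glass spice jar with a round body and dark, nearly black lid, 41 mm across and 105 mm tall, lid above 84 mm, standing loose on the table, about 110 g, closed (the lid does not come off). Origin at the centre of its underside, z up.
- gold_jar: Glass spice jar with a yellow lid (printed badge on its top), 96 mm tall; the body is square with rounded corners, 41 mm across the flats (along its x and y) and 49 mm over the corners, up to 87 mm; the round lid is 41 mm across from 76 mm up; standing loose on the table, about 110 g, closed (the lid does not come off). Origin at the centre of its underside, z up.
- pepper: Tall pepper grinder standing loose on the table: round, 52 mm across and 175 mm tall, glass body to 120 mm, black head above (48 mm high, full width, does not turn, safe to grip); about 280 g. Origin at the centre of its underside, z up.
- garlic: Bulb of garlic on the table among the loose jars, pale pink, roundish, 48 mm across and 49 mm high with its pointed top, widest about 20 mm up, about 25 g. Origin at the centre of its underside, z up.
- dark_caddy_bay (a point): Floor centre (6 mm above the table) of the EMPTY bay of the fixed caddy of dark brown wood that holds a dark-lidded jar. Caddy 134 x 70 x 45 mm: two bays in a row, each 58 x 58 mm inside, walls and floor 6 mm. x runs along the row to the occupied bay (its centre at x = 64 mm), y across, z up. The row points roughly away from the robot, empty bay nearer.
- gold_caddy_bay (a point): Floor centre (6 mm above the table) of the EMPTY bay of the fixed caddy of lighter, mid-brown wood that holds a yellow-lidded jar. Caddy 134 x 70 x 45 mm: two bays in a row, each 58 x 58 mm inside, walls and floor 6 mm. x runs along the row to the occupied bay (its centre at x = 64 mm), y across, z up. The row points roughly away from the robot, empty bay nearer.
- cruet_bay (a point): Floor centre (5 mm above the table) of the EMPTY bay of the fixed white ceramic cruet tray with a blue rim. Tray 137 x 78 x 20 mm, walls 5 mm; the empty bay is 68 x 68 mm inside. x runs along the tray to the other bay, where a salt shaker, 44 mm across and 90 mm tall, stands fixed at x = 66 mm; y across, z up. The tray points roughly away from the robot, empty bay nearer.
- garlic_bowl_in (a point): Centre of the inner floor, 5 mm above the table, of an empty terracotta bowl, fixed, round, 140 mm across the rim and 46 mm high, wall 4 mm, sides curving out from a flat foot 63 mm across; z up.
- dark_neighbour: Already put away, to be left standing in its bay. Glass spice jar with a round body and dark, nearly black lid, 41 mm across and 105 mm tall, loose in the occupied bay of the dark wood caddy, about 110 g, closed (the lid does not come off). Origin at the centre of its underside, z up.
- gold_neighbour: Already put away, to be left standing in its bay. Glass spice jar with a yellow lid (printed badge on its top), 42 mm across and 96 mm tall, loose in the occupied bay of the mid-brown caddy, about 110 g, closed (the lid does not come off). Origin at the centre of its underside, z up.
There are look-alikes about, which are no part of the job. Leave any turquoise look-alike of the gold_jar alone.

How it is judged (in metres and radians):
At the end, for the whole second after the job is handed in: Each loose jar upright (0.1 rad) on the floor of its kind's empty bay and the grinder in the cruet's, within 15 mm of the centre; the garlic inside the bowl (underside within 50 mm of the middle, under 60 mm up); the other two jars upright in their bays; all released, at rest (horizontal distance between dark_jar and dark_caddy_bay below 0.015 m and z of dark_jar in the frame of dark_caddy_bay between -0.006 and 0.006 m and angle between each of dark_jar, gold_jar, pepper, dark_neighbour, gold_neighbour's own z axis and vertical below 0.1 rad and horizontal distance between gold_jar and gold_caddy_bay below 0.015 m and z of gold_jar in the frame of gold_caddy_bay between -0.006 and 0.006 m and horizontal distance between pepper and cruet_bay below 0.015 m and z of pepper in the frame of cruet_bay between -0.006 and 0.006 m and horizontal distance between garlic and garlic_bowl_in below 0.05 m and z of garlic in the frame of garlic_bowl_in between -0.005 and 0.06 m and x of dark_neighbour in the frame of dark_caddy_bay between 0.048 and 0.08 m and y of dark_neighbour in the frame of dark_caddy_bay between -0.015 and 0.015 m and z of dark_neighbour in the frame of dark_caddy_bay between -0.006 and 0.006 m and x of gold_neighbour in the frame of gold_caddy_bay between 0.048 and 0.08 m and y of gold_neighbour in the frame of gold_caddy_bay between -0.015 and 0.015 m and z of gold_neighbour in the frame of gold_caddy_bay between -0.006 and 0.006 m and linear speed of each of dark_jar, gold_jar, pepper, garlic, dark_neighbour, gold_neighbour below 0.02 m/s); the robot touches nothing.
It fails at once if a jar or the grinder is knocked over (angle between any of dark_jar, gold_jar, pepper, dark_neighbour, gold_neighbour's own z axis and vertical above 0.9 rad).
It fails at once if a jar or the grinder is dropped into its bay (it strikes at over 0.6 m/s, as after a fall of about 20 mm) ((horizontal distance between dark_jar and dark_caddy_bay below 0.05 m and z of dark_jar in the frame of dark_caddy_bay below 0.06 m and linear speed of dark_jar above 0.6 m/s) or (horizontal distance between gold_jar and gold_caddy_bay below 0.05 m and z of gold_jar in the frame of gold_caddy_bay below 0.06 m and linear speed of gold_jar above 0.6 m/s) or (horizontal distance between pepper and cruet_bay below 0.05 m and z of pepper in the frame of cruet_bay below 0.06 m and linear speed of pepper above 0.6 m/s)).
It also fails if it takes over 107 s, if anything falls off the work surface, if the arm or the gripper's body presses on something with over 40 N, if the wrist force passes 120 N, or if a joint passes its speed limit or range.

## Working session

There is one attempt and no reset: what is moved stays moved. The work goes in short steps, each a Python script; the robot and the scene stay as the last script left them, time stands still between calls to the robot, and variables do not carry over. Pictures are saved under pics/ and viewed, at most 14 in all, crops included, and the job is handed in when it is done.

```bash
ls; mkdir -p pics; python3 - <<'E'
from rig import arm
import cv2,numpy as np
for n in("top","side"):
    c=arm.camera(n); cv2.imwrite(f"pics/{n}0.png",c["frame"][:,:,::-1]); print(n,c["intrinsics"],c["R"],c["t"],-c["R"].T@c["t"])
print(arm.get_time(),arm.get_tcp_rot())
E
```

```text
pics
top [[561.15748639   0.         322.6967977 ]
 [  0.         561.15748639 249.35169096]
 [  0.           0.           1.        ]] [[ 8.79239221e-04 -9.99863136e-01  1.65207918e-02]
 [-9.92255154e-01 -2.92441403e-03 -1.24181950e-01]
 [ 1.24213267e-01 -1.62836551e-02 -9.92121921e-01]] [ 134.45430628  563.86470032 1098.98325971] [ 422.87113642  153.98034254 1158.12590938]
side [[494.15123074   0.         320.72695522]
 [  0.         494.15123074 236.66853056]
 [  0.           0.           1.        ]] [[-0.97186022 -0.23544573 -0.00728215]
 [-0.11723261  0.51025797 -0.85199373]
 [ 0.20431406 -0.8271651  -0.52350134]] [ 572.88945231   17.69284627 1076.06647484] [ 338.98713735 1015.94109494  582.56830672]
0.1 [ 9.89664239e-01  1.43399725e-01 -4.27995099e-05 -1.10044497e-03]
```

View pics/top0.png

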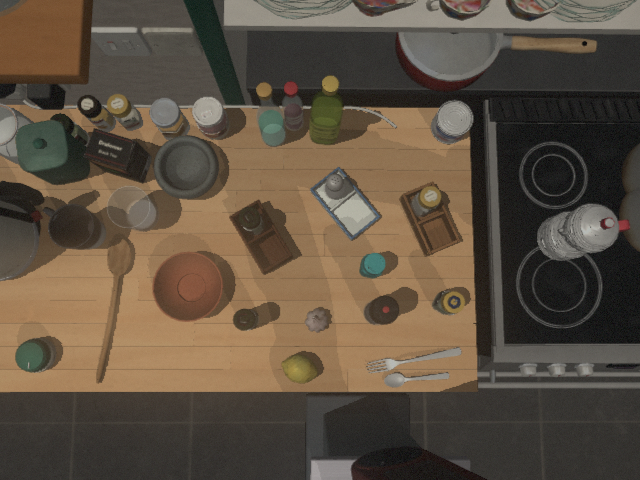

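View pics/side0.png

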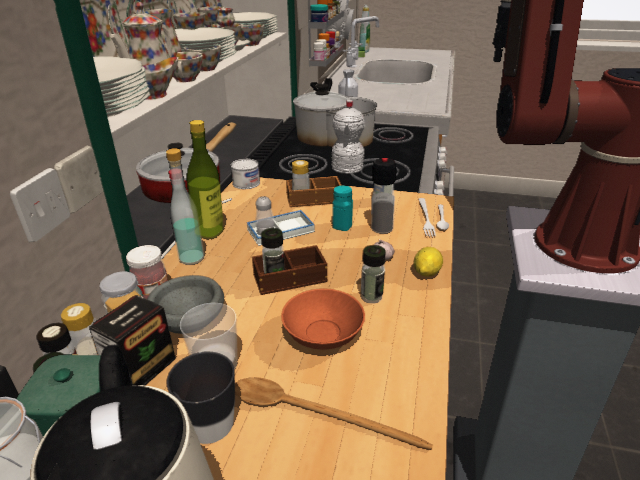

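The top view shows these candidates:
- **Dark lid:** (245,319) is loose. (252,215) stands in the dark caddy, and the bottles at (90,103) are in the background.
- **Yellow lid:** (451,301) is loose. (430,196) is the one in the caddy, (120,105) is background, and the turquoise look-alike at (373,265) stays put.
- **Others:** the grinder is at (382,309), with the steel one on the stove not meant. The garlic is at (317,319), the lemon at (299,368) is not part of the job, and the bowl is at (190,287).

I'll confirm these in one enlarged crop.

```bash
python3 - <<'E'
import cv2
a=cv2.imread("pics/top0.png")[160:400,150:480]
a=cv2.convertScaleAbs(a,alpha=1.5,beta=10)
cv2.imwrite("pics/crop1.png",cv2.resize(a,None,fx=2.4,fy=2.4,interpolation=cv2.INTER_CUBIC))
E
```

```text
(no output)
```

View pics/crop1.png

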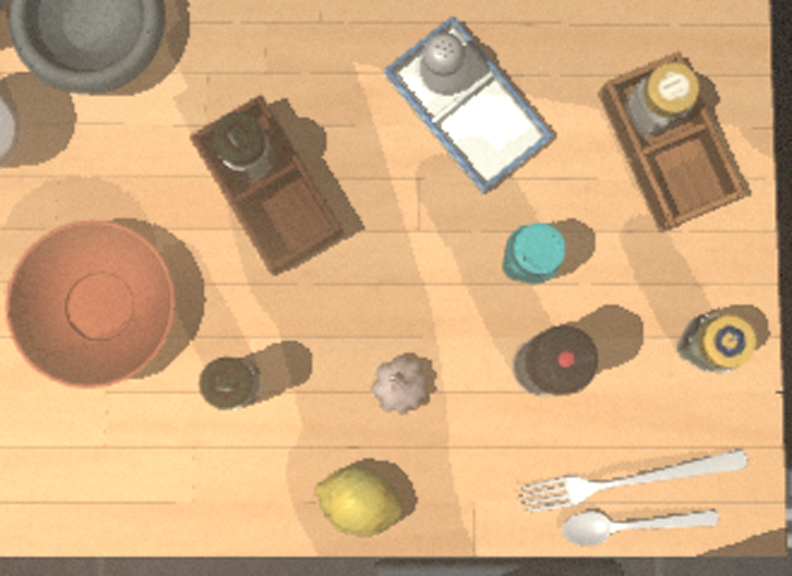

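The crop confirms the dark jar (228,382), gold jar (725,342), grinder (558,360) and garlic (403,382), in crop pixels. Next I'll measure positions.

```bash
cat > h.py <<'E'
from rig import arm
import cv2,numpy as np
def ray(c,u,v,z):
    R,t,K=c["R"],np.asarray(c["t"]).ravel(),c["intrinsics"]
    o=-R.T@t; d=R.T@np.linalg.solve(K,[u,v,1.]); return o+d*(z-o[2])/d[2]
def proj(c,X):
    p=c["intrinsics"]@(c["R"]@np.asarray(X,float)+np.asarray(c["t"]).ravel()); return p[:2]/p[2]
def rect(P,L,W,off):  # rigid fit of corners (far-left, far-right, near-right, near-left); returns bay centre, yaw, rms
    h=np.array([[L/2,W/2],[L/2,-W/2],[-L/2,-W/2],[-L/2,W/2]]); m=P.mean(0)
    a,b=h,P-m; th=np.arctan2((a[:,0]*b[:,1]-a[:,1]*b[:,0]).sum(),(a*b).sum())
    R=np.array([[np.cos(th),-np.sin(th)],[np.sin(th),np.cos(th)]])
    return m+R@[off,0],th,np.abs(b-a@R.T).max(),m+(h@R.T)
E
cat > m.py <<'E'
from h import *
c=arm.camera("top"); im=c["frame"]; hsv=cv2.cvtColor(im,cv2.COLOR_RGB2HSV)
f=lambda p:(p[0]/2.4+150-.3,p[1]/2.4+160-.3)
out=cv2.convertScaleAbs(im[160:400,150:480,::-1],alpha=1.5,beta=10); out=cv2.resize(out,None,fx=2.4,fy=2.4,interpolation=cv2.INTER_CUBIC)
def dot(X,col): 
    u,v=proj(c,X); cv2.circle(out,(int((u+.3-150)*2.4),int((v+.3-160)*2.4)),2,col,-1)
for n,z,L,W,off,pts in [("darkc",45,134,70,-32,[(192,135),(263,97),(355,230),(275,273)]),
 ("goldc",45,134,70,-32,[(600,88),(680,55),(748,190),(667,229)]),("cruet",20,137,78,-29.5,[(387,72),(453,18),(555,135),(485,191)])]:
    P=np.array([ray(c,*f(p),z)[:2] for p in pts]); b,th,e,h=rect(P,L,W,off); print(n,b.round(1),round(th,3),e.round(1),[np.linalg.norm(P[i]-P[i-1]).round() for i in range(4)])
    for q in h: dot([*q,z],(0,0,255))
    dot([*b,6],(255,0,255))
    i=np.array([np.cos(th),np.sin(th)]);j=np.array([-i[1],i[0]])
    for s in(-29,29):
        for t in(-29,29): dot([*(b+i*s+j*t),z],(0,255,0))
def blob(n,lo,hi,box,z):
    x0,x1,y0,y1=box; m=cv2.inRange(hsv,np.array(lo),np.array(hi))[y0:y1,x0:x1]
    cs=max(cv2.findContours(m,cv2.RETR_EXTERNAL,cv2.CHAIN_APPROX_NONE)[0],key=cv2.contourArea)
    (u,v),r=cv2.minEnclosingCircle(cs); M=cv2.moments(cv2.convexHull(cs)); g=(M["m10"]/M["m00"]+x0,M["m01"]/M["m00"]+y0)
    p=ray(c,*g,z); print(n,"px",np.round(g,1),"r",round(r,1),"encl",np.round((u+x0,v+y0),1),p.round(1)[:2])
    for a in np.linspace(0,6.28,24): dot([p[0]+20.5*np.cos(a),p[1]+20.5*np.sin(a),z],(255,0,0))
blob("goldlid",(18,100,60),(35,255,255),(430,472,280,322),96)
blob("darklid",(0,0,0),(179,255,62),(226,258,300,336),105)
blob("pephead",(0,0,0),(179,255,75),(355,405,285,335),172)
blob("bowl",(0,110,60),(12,255,255),(140,235,240,330),46)
blob("garlic",(0,0,60),(179,75,255),(300,335,300,338),22)
for n,u,v,z in [("dark man",*f((229,382)),105),("pep man",*f((562,358)),168),("pep knob",*f((567,359)),175),("gold man",*f((729,342)),96),("garlic tip",*f((403,380)),49),("bowl",*f((91,304)),46)]: print(n,ray(c,u,v,z).round(1)[:2])
cv2.imwrite("pics/chk1.png",out)
E
python3 m.py
```

```text
darkc [561.6 238.9] 0.563 4.9 [np.float64(136.0), np.float64(67.0), np.float64(137.0), np.float64(75.0)]
goldc [597.5 -95.1] 0.43 4.0 [np.float64(131.0), np.float64(74.0), np.float64(128.0), np.float64(76.0)]
cruet [639.6  69.5] 0.693 2.3 [np.float64(133.0), np.float64(75.0), np.float64(135.0), np.float64(78.0)]
goldlid px [452.7 301.8] r 12.3 encl [452.8 301.5] [ 456.6 -109.7]Traceback (most recent call last):
  File "m.py", line 22, in <module>
    blob("darklid",(0,0,0),(179,255,62),(226,258,300,336),105)
    ~~~~^^^^^^^^^^^^^^^^^^^^^^^^^^^^^^^^^^^^^^^^^^^^^^^^^^^^^^
  File "m.py", line 17, in blob
    cs=max(cv2.findContours(m,cv2.RETR_EXTERNAL,cv2.CHAIN_APPROX_NONE)[0],key=cv2.contourArea)
ValueError: max() iterable argument is empty
```

```bash
python3 - <<'E'
import cv2
h=cv2.cvtColor(cv2.imread("pics/top0.png"),cv2.COLOR_BGR2HSV)
print(h[319,228:282:3,2],h[309,360:410:3,2])
E
sed -i 's/255,62)/255,92)/;s/255,75),(355/255,88),(355/' m.py; python3 m.py
```

```text
[173 172  75  70  75  72  72  67  72  67  91  99  99 102 100  85 102 153] [155 136  85  67  66  67  65  64 135 131  67  68  68  91  97  96  99]
darkc [561.6 238.9] 0.563 4.9 [np.float64(136.0), np.float64(67.0), np.float64(137.0), np.float64(75.0)]
goldc [597.5 -95.1] 0.43 4.0 [np.float64(131.0), np.float64(74.0), np.float64(128.0), np.float64(76.0)]
cruet [639.6  69.5] 0.693 2.3 [np.float64(133.0), np.float64(75.0), np.float64(135.0), np.float64(78.0)]
goldlid px [452.7 301.7] r 12.3 encl [452.8 301.5] [ 456.6 -109.7]
darklid px [246.  318.4] r 13.5 encl [246.  317.1] [425.  279.1]
pephead px [382.3 309.6] r 17.8 encl [381.8 309.8] [440.4  33.3]
bowl px [187.3 286.3] r 35.9 encl [187.4 286.1] [487.9 402.8]
garlic px [316.1 320. ] r 11.9 encl [316.1 319.8] [422.  148.4]
dark man [424.1 280.8]
pep man [441.7  30.1]
pep knob [440.8  27.3]
gold man [ 455.8 -111.1]
garlic tip [425.9 145.6]
bowl [487.7 402.3]
```

View pics/chk1.png

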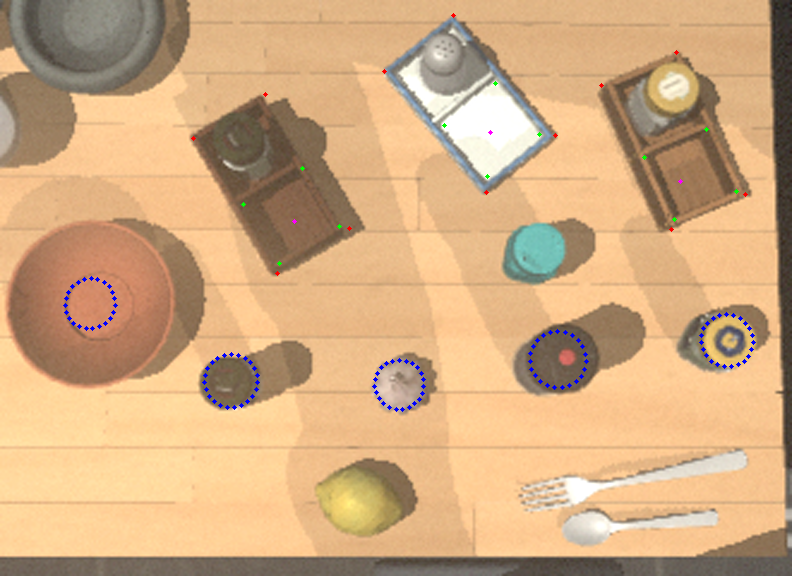

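The caddy fit corners are up to 5 mm out, so I'll enlarge the caddies, the gold jar and the grinder for exact corners and the jar's yaw.

```bash
python3 - <<'E'
import cv2,numpy as np
t=cv2.convertScaleAbs(cv2.imread("pics/top0.png"),alpha=1.7,beta=15); s=cv2.convertScaleAbs(cv2.imread("pics/side0.png"),alpha=1.2)
z=lambda i,x,y,w,h,k:cv2.resize(i[y:y+h,x:x+w],None,fx=k,fy=k,interpolation=cv2.INTER_CUBIC)
o=np.hstack([z(t,226,198,80,80,5),z(t,392,180,80,80,5)])
b=np.hstack([z(t,428,281,40,40,5),z(t,360,289,40,40,5),z(s,250,225,80,40,5)])
cv2.imwrite("pics/crop2.png",np.vstack([o,b]))
E
```

```text
(no output)
```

View pics/crop2.png

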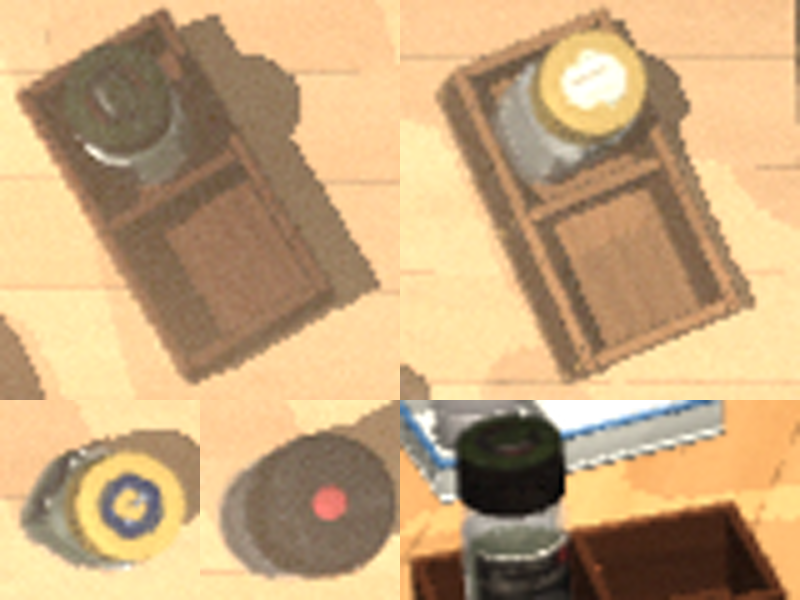

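The crop shows the empty bay openings. The dark one is centred at about crop (217,264) and the gold one at (629,261), and my earlier near-right dark corner was in shadow. The gold jar's body has a corner pointing left at crop (22,520), and the grinder head is centred at (320,505). I'll recompute from these and check against the side view.

```bash
python3 - <<'E'
from h import *
c=arm.camera("top"); s=arm.camera("side")
g=lambda p,ox,oy:(ox+p[0]/5-.4,oy+p[1]/5-.4)
for n,ox,oy,P,O in [("dark",226,198,[(118,237),(247,168),(318,287),(185,362)],[(16,93),(166,10),(333,289),(190,377)]),
                  ("gold",392,180,[(140,217),(263,170),(322,300),(192,357)],[(55,74),(206,11),(350,299),(183,372)])]:
    for Q,L,W,off in((P,58,58,0),(O,134,70,-32)):
        X=np.array([ray(c,*g(p,ox,oy),45)[:2] for p in Q]); b,th,e,_=rect(X,L,W,off); print(n,b.round(1),round(th,3),e.round(1))
print("pepper top",ray(c,384,309.9,168).round(1)[:2],"side knob",ray(s,384,160,175).round(1)[:2])
print("dark side",ray(s,373.3,250,105).round(1)[:2])
b=proj(c,[456,-110.5,0]); X=ray(c,*g((22,120),428,281),0)[:2]-[456,-110.5]; print("goldcorner",X.round(1),np.degrees(np.arctan2(X[1],X[0])).round(),b)
print("proj pts side:",[proj(s,p).round(1) for p in([424.5,280,105],[440.5,29,175],[424,147,49],[456,-110.5,96])])
for y in np.radians([0,-30,30,60,90]): print(y.round(2),[None if (q:=arm.inverse_kinematics([x,yy,z],[np.cos(y/2),np.sin(y/2),0,0])) is None else np.round(q,1)[[0,5]] for x,yy,z in([424,280,61],[440,29,121],[456,-110,270],[424,147,8],[640,70,270],[597,-95,200],[561,239,200],[488,402,200])])
E
```

```text
dark [560.1 242.9] 0.516 1.5
dark [561.8 243. ] 0.548 1.7
gold [598.6 -95.4] 0.379 2.0
gold [599.  -96.4] 0.411 2.5
pepper top [439.9  29.9] side knob [440.9  42.9]
dark side [424.3 284.3]
goldcorner [-2.3 20. ] 96.0 [441.64582603 303.5170102 ]
proj pts side: [array([373.5, 248.7]), array([385. , 157.5]), array([382. , 237.3]), array([384. , 165.7])]
0.0 [array([0.4, 2. ]), array([-0.1,  1.5]), array([-0.4,  1.2]), array([0.2, 1.7]), array([0. , 1.6]), array([-0.3,  1.3]), array([0.3, 1.9]), array([0.6, 2.1])]
-0.52 [array([0.4, 2.5]), array([-0.1,  2. ]), array([-0.4,  1.7]), array([0.2, 2.3]), array([0. , 2.1]), array([-0.3,  1.8]), array([0.3, 2.4]), None]
0.52 [array([0.4, 1.5]), array([-0.1,  1. ]), array([-0.4,  0.7]), array([0.2, 1.2]), array([0., 1.]), array([-0.3,  0.8]), array([0.3, 1.3]), array([0.6, 1.6])]
1.05 [array([0.4, 1. ]), array([-0.1,  0.4]), array([-0.4,  0.1]), array([0.2, 0.7]), array([0. , 0.5]), array([-0.3,  0.2]), array([0.3, 0.8]), array([0.6, 1.1])]
1.57 [array([0.4, 0.4]), array([-0.1, -0.1]), array([-0.4, -0.4]), array([0.2, 0.2]), array([0., 0.]), array([-0.3, -0.3]), array([0.3, 0.3]), array([0.6, 0.6])]
```

```bash
cat >> h.py <<'E'
Q=lambda th:[np.cos(th/2),np.sin(th/2),0,0]
def pick(x,y,zt,th,f,hi,op=75):
    arm.grip(op); arm.reach([x,y,hi],Q(th)); arm.move_linear([x,y,zt],feed=120)
    arm.grip(0,f); print("gripped",round(arm.get_opening(),1),round(arm.get_grasp_force(),1))
    arm.move_linear([x,y,hi],feed=150); print("lifted",round(arm.get_opening(),1),np.round(arm.get_ft_force(),1),round(arm.get_time(),1))
def place(x,y,zt,th,hi,op=66):
    arm.reach([x,y,hi],Q(th)); arm.move_linear([x,y,zt+25],feed=150); print("hover",np.round(arm.get_ft_force(),1))
    arm.move_linear([x,y,zt],feed=25); print("down",np.round(arm.get_ft_force(),1))
    arm.grip(op); arm.move_linear([x,y,hi],feed=150); print("done",round(arm.get_time(),1))
E
python3 - <<'E'
from h import *
pick(424.5,280,61,0.53,40,210)
place(561,243,68,0.53,210)
arm.reach([456,-110,230],Q(.87))
out=[]
for n in("top","side"):
    f=arm.camera(n)["frame"][:,:,::-1]; out.append(f[180:300,210:310] if n=="top" else f[215:335,235:335])
cv2.imwrite("pics/d1.png",cv2.resize(np.hstack(out),None,fx=4,fy=4,interpolation=cv2.INTER_CUBIC)); print(arm.get_time())
E
```

```text
gripped 40.4 39.6
lifted 40.3 [ 0.5  0.2 -1.5] 6.7
hover [ 0.5  0.  -0.3]
down [-0.2 -0.5 -1.5]
done 10.9
12.3583
```

View pics/d1.png

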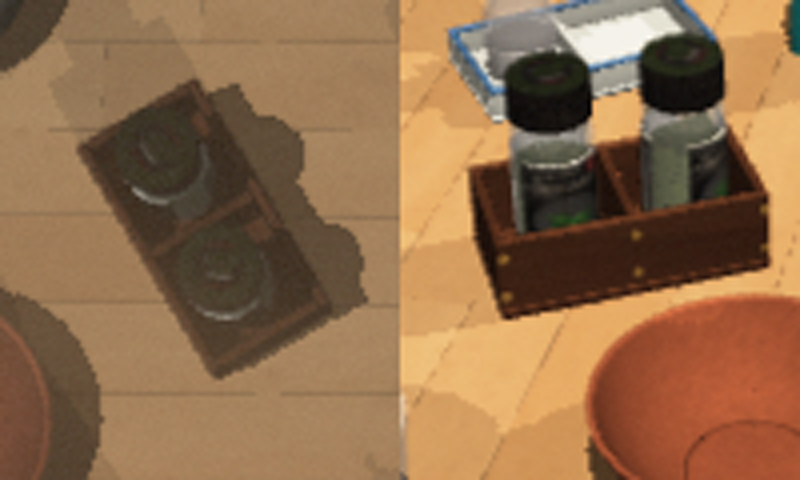

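The dark jar stands upright in the middle of its bay (its lid is at top crop (222,270)) and its neighbour is untouched. Gold jar next.

```bash
python3 - <<'E'
from h import *
pick(456,-110.5,58,0.87,40,210)
place(598.8,-96,65,0.40,210)
arm.reach([440,29,290],Q(.4))
out=[]
for n in("top","side"):
    f=arm.camera(n)["frame"][:,:,::-1]; out.append(f[170:290,385:485] if n=="top" else f[130:250,265:365])
cv2.imwrite("pics/g1.png",cv2.resize(np.hstack(out),None,fx=4,fy=4,interpolation=cv2.INTER_CUBIC)); print(arm.get_time())
E
```

```text
gripped 41.0 40.2
lifted 41.1 [ 0.3 -0.3 -1. ] 15.8
hover [ 0.3 -0.4 -1.2]
down [ 0.3 -0.5 -0.4]
done 20.1
21.0333
```

View pics/g1.png

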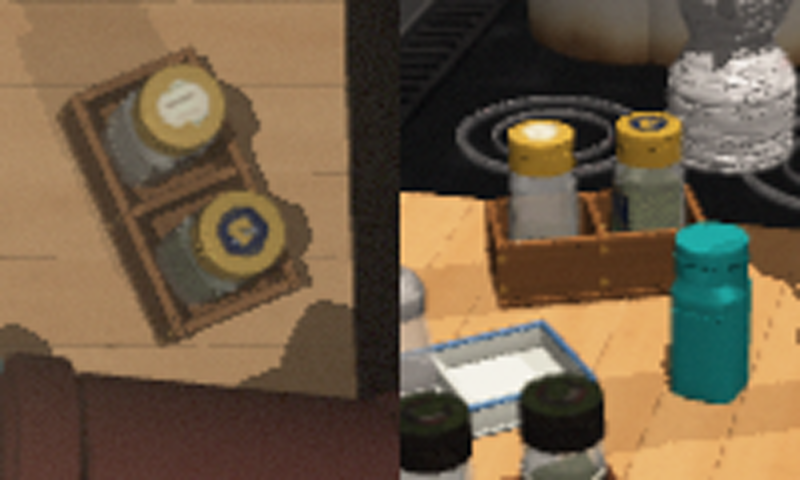

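The gold jar is upright in its bay (its lid is at top crop (242,235)) and its neighbour is standing. Now the grinder, then the garlic.

```bash
python3 - <<'E'
from h import *
pick(440.3,29.5,120,0.4,50,280)
place(639.6,69.5,126,0.69,280,72)
pick(423.5,147.5,6,0.3,20,180,72)
if arm.get_opening()>30:
    arm.reach([488,402.5,180],Q(.3)); arm.move_linear([488,402.5,30],feed=150); arm.grip(62); arm.move_linear([488,402.5,220],feed=150)
arm.movej([-1.395,0.217,1.613,0,1.311,-0.112])
out=[]
for n in("top","side"):
    f=arm.camera(n)["frame"][:,:,::-1]; out.append(f[150:350,140:480] if n=="top" else f[120:360,220:460])
out[1]=cv2.resize(out[1],(200,200)); cv2.imwrite("pics/p1.png",cv2.resize(np.hstack(out),None,fx=1.48,fy=1.48,interpolation=cv2.INTER_CUBIC)); print(arm.get_time())
E
```

```text
gripped 49.5 51.9
lifted 49.5 [-0.3  0.5 -3.7] 24.6
hover [-0.3  0.4 -3.2]
down [ 0.2  0.4 -2.1]
done 29.1
gripped 46.1 20.1
lifted 45.6 [-0.3 -0.6 -0.5] 33.6
41.2167
```

View pics/p1.png

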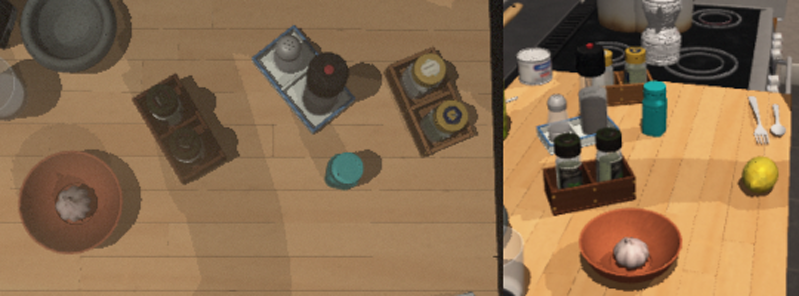

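The picture shows all four put away: the grinder at crop (325,80) is in the cruet tray and the garlic at (75,203) is in the bowl. I'll check the grinder's knob numerically, then hand in.

```bash
python3 - <<'E'
from h import *
c=arm.camera("top"); h=cv2.cvtColor(c["frame"],cv2.COLOR_RGB2HSV)[185:215,345:380]
m=((h[:,:,1]>120)&(h[:,:,2]>110)&((h[:,:,0]<6)|(h[:,:,0]>174))); v,u=np.nonzero(m)
p=ray(c,u.mean()+345,v.mean()+185,179)[:2]; print(len(u),p, arm.get_time())
if len(u)>4 and np.hypot(*(p-[639.6,69.5]))<9: print(arm.finish_job())
E
```

```text
17 [639.86669549  69.42929515] 41.2667
the job is handed in; nothing more can be done
None
```

The job is handed in at 41 s on the robot clock: in the final pictures both jars and the grinder stand upright in their bays, the garlic is in the bowl, and the two neighbour jars and the turquoise look-alike are still in place; the judge's verdict was not returned.

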